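# Open the gate of the mesh tool cage by its gravity latch

## Task

Open the little mesh tool cage on the bench. Press the red thumb pad down gently, only as far as the latch will go, so that the latch bar lifts out of its catch; keep it down while you swing the gate towards you, without wrenching the bar against the catch and without lifting the bar by hand. Swing the gate calmly until it stands wide open, about square to the cage front, then let go so the bar drops back, and leave the other things on the bench where they are.

Things in the scene. Friction and masses are not known exactly. Their poses are not given: they have to be found in the camera images.
- cage: Grey mesh cage fixed on the bench, 250 deep (x), 300 wide (y), 175 high, battery packs locked inside; origin at the centre of its underside, z up. Its own -x points out of the front, where the gate is (the front faces the robot, give or take its yaw). Cage and gate tops are at 175; only the latch stands higher.
- gate (a joint): Gate angle, rad: 0 shut, grows as its free edge swings out of the front; stop at 1.8. It turns clockwise seen from above and stays where left (stiff hinge: about 1 N at the thumb pad moves it). Mesh frame 240 wide, 16 thick; shut, it runs from the hinge towards the cage's -y. The bar has 2.5 mm play in its catch.
- gate_hinge (a point): Point on the gate's vertical hinge axis, at the cage's (-118, 130, 200) mm, at the left front post as seen by the robot.
- rocker: Yellow latch lever on the gate's top rail, carrying the steel bar (towards the gate's free edge) and the red thumb pad (towards the hinge). Origin on its pivot, 185 from the hinge axis, 200 above the bench; y along the gate towards the hinge, z up at rest, pivot axis x square to the gate. Let go, it falls back by its weight.
- lever_tail (a point): Top of the lever's yellow tail under the middle of the thumb pad: 52 from the pivot, 133 from the hinge axis, 207 above the bench at rest; moves with the lever. The pad stands over it on a screwed stem set by hand to an unknown height: the top of its black rib is anywhere from 13 to 37 above this point at rest, to be found by feel.
- lever_pivot (a point): The lever's pivot, fixed to the gate. Pressing the pad turns the lever by up to 0.255 rad (13 mm at the pad) to a rubbery stop (about 8 N per mm at the pad). The bar clears the catch only in the last 1 mm or so of that travel. Before the stop the bar's weight resists with 1 to 3 N at the pad. More than 18 N is too much.
- pad_axis (a point): Same point as lever_tail. As it goes down the rib tips 3 to 9 towards the hinge. The pad is a red channel: plate 60 (across the gate) by 46 (along it), 6 thick, with a black half-round rib across its middle, to press on (5 above the plate); front and back edges turn up into walls 52 apart inside, 9 higher than the rib, against which closed gripper tips in the channel can push the gate.
- bar: Steel latch bar, rigid with the lever: 78 long, 10 thick, 14 high, with a round dark weight 24 in diameter; same origin and axes as rocker; it runs from 4 to 82 from the pivot towards the gate's free edge. Not to be lifted by hand.
- bar_end (a point): Point on the bar's underside where it lies in the catch, 71 from the pivot; 193 above the bench at rest.
- catch: U-shaped catch with two red lips on the right front post (seen by the robot), fixed to the cage; origin at the centre of its underside, 175 above the bench. The front lip is 10 wide along the cage's y, 6 thick; its top is 208.6 above the bench, 15.6 above the underside of the resting bar.
- glue: Yellow bottle of wood glue, 56 in diameter, 150 high, standing beside the cage; origin at the centre of its underside. A bystander.
- screwdriver: Screwdriver lying on the bench in front of the bottle, about 200 long along its x; a bystander.
- tape: Orange tape measure, 65 by 36 by 60 high, on the other side of the cage; origin at the centre of its underside. A bystander.

How it is judged:
By the outcome, as a careful person would: the job done as asked, in the order asked, and still so for the second after the job is handed in, with the robot touching nothing.
It also fails if it takes over 58 s, if anything falls off the work surface, if the arm or the gripper's body presses on something with over 40 N, if the wrist force passes 120 N, or if a joint passes its speed limit or range.

## Robot

A 6-joint arm with a two-finger parallel gripper is mounted at the origin on the work surface. World frame = base frame: x ahead of the robot, y to its left, z up, the work surface at z = 0. Lengths are in mm, angles in rad, forces in N, time in s.
With the tool pointing down it reaches from about 275 to 750 mm from the base axis. Payload 10.2 kg.
Tool frame: the origin (TCP) lies at the very end of the fingers, on their centre line; the grasp point (between the pads) lies 19 mm behind it; x points along the fingers, y is the direction in which the jaws open and shut, and the axes are right-handed (so a half turn about x gives the same grasp; the last joint's range is limited). The gripper opens to 85 mm and grips with 20 to 120 N. Pads are 22 mm wide; open, the fingers measure 114 mm over their backs; the gripper's body (76 mm by 85 mm) begins 54 mm behind the grasp point. The pads swing forward as they close: fully open they stand 13 mm farther back than shut.
Start: joints at [-1.451, 0.313, 1.498, -0, 1.331, -0.223], TCP at [176.453, -494.465, 231.294] pointing down, gripper open.
Joint ranges: [-2.94, 2.94], [-0.97, 2.17], [0.19, 2.56], [-1.23, 4.37], [0.02, 3.11], [-2.88, 2.88]. Speed limits (rad/s): [2.39, 2.39, 3.01, 3.14, 3.14, 3.14].

## Interface

Orientations are given as a unit quaternion [w, x, y, z].
In Python, from rig import ctrl, viewer, finish_job gives the robot as it stands.
- The arm moves only by the tool carry_out, never from a script. Its argument "targets" is a list of rows, each an object of numbers: "x", "y", "z": the shift along the world's x, y, z in m; "ax", "ay", "az": the turn, a rotation vector about the world's x, y, z in rad; "hand": the opening, from -1 (shut) to 1 (fully open). A call has 1 to 5 rows; each row is the pose to reach, as a shift and turn from the pose commanded when the call began; what a row does not reach only later rows make up. A row lasts 1/8 s, in which the tool goes at most 62.5 mm and 10.7 degrees, less where a joint would pass 70% of its speed; a pose out of reach is approached as far as the arm can. A call with a gripper value outside its range is refused whole. The fingers move at their own pace and stop on an object; "grip_force" is the grip in N (left out, the last holds). Time passes only in rows, so rows that repeat a pose let the fingers close. It gives the time, the measured TCP pose, the force and the opening at its end, in the units of the state.
- ctrl.sense(): the state, without advancing time (a new reading comes with each control period).
- viewer.capture(name): name is "scene" or "top"; returns the picture (420x560x3 uint8, blue, green, red); there is no depth.
- viewer.camera_info(name): a dict with "fx", "fy", "cx", "cy" (pixels), "R" (3x3) and "t" (3): a world point X has camera coordinates R X + t. Camera axes: x right, y down, z forward; pixel columns grow to the right and rows downward; lengths in mm; the calibration is good to about 2 mm. A picture is of the moment at which its call begins. camera_info takes no time and is no camera call.
- finish_job(): hands the job in, once; it reports no verdict.
The state is a dict: "time_s": time; "joints": joint angles; "dq": joint speeds; "tau": joint torques, N m; "eef_pos": TCP position; "ee_rot": TCP orientation; "force": force on the tool from outside, world axes, zero at the start; "wrist_torque": the same for the moment, N m; "grip_width": opening from 0.0 (shut) to 1.0 (fully open).
Only numpy, scipy, OpenCV 4.12 (cv2) and the standard library are available. Lean on these libraries where they do the work, as an engineer would, in place of code of your own. Each camera call takes 0.05 s, during which the arm holds its last target. There are 200 camera calls.

## Working session

There is one attempt and no reset: what is moved stays moved. The work goes in short steps, Python scripts to look and compute and a tool call to move; the robot and the scene stay as the last step left them, time stands still between calls to the robot, and variables do not carry over. Pictures are saved under pics/ and viewed, about 8 in all and at most 12, crops included, and the job is handed in when it is done.

Besides the shell and the picture viewer there is one more tool, called after "Emit:" as name(argument=value, ...) on one line, values as JSON. carry_out: Moves the arm, as the interface text tells. Its arguments: {"type":"object","properties":{"targets":{"type":"array"},"grip_force":{"type":"number"}},"required":["targets"]}

```bash
mkdir -p pics; ls
python3 - <<'E'
from rig import ctrl, viewer
import cv2, json
for n in("scene","top"):
    im=viewer.capture(n); cv2.imwrite(f"pics/{n}0.png",im)
    c=viewer.camera_info(n); print(n,c)
print(ctrl.sense())
a=cv2.imread("pics/scene0.png");b=cv2.imread("pics/top0.png")
E
```

```text
pics
scene {'fx': 391.072093207646, 'fy': 391.072093207646, 'cx': 277.03967043182155, 'cy': 209.71359085375448, 'R': array([[ 0.35386651,  0.93524885,  0.00938537],
       [ 0.74001856, -0.27383319, -0.61431906],
       [-0.57197117,  0.22433229, -0.7890019 ]]), 't': array([-142.93188569, -329.6890966 , 1383.2789549 ])}
top {'fx': 433.3814015255171, 'fy': 433.3814015255171, 'cx': 269.54511978157507, 'cy': 206.95523947954732, 'R': array([[-0.01248834, -0.99991416,  0.00396288],
       [-0.99267029,  0.01192123, -0.12026463],
       [ 0.12020706, -0.00543574, -0.99273396]]), 't': array([ -39.33020545,  571.87971905, 1149.57558679])}
{'time_s': 0.1, 'joints': array([-1.45140619e+00,  3.13386109e-01,  1.49836127e+00, -8.57231928e-06,
        1.33098471e+00, -2.23382444e-01]), 'dq': array([-0.00121188, -0.00159996, -0.00273267, -0.0020884 , -0.00087379,
        0.00047412]), 'tau': array([ 1.83575401e-03, -4.12901330e+01, -2.60144913e+01, -2.55222403e-04,
        2.95384445e-03, -7.51732586e-06]), 'eef_pos': array([ 176.41979376, -494.22968547,  230.79629985]), 'ee_rot': array([ 0.12019422,  0.69676492,  0.12099915, -0.69672893]), 'force': array([ 0.07649756,  0.34442221, -0.61217805]), 'wrist_torque': array([ 0.00407296, -0.02533579,  0.01578874]), 'grip_width': 1.0052960890054823}
```

View pics/scene0.png

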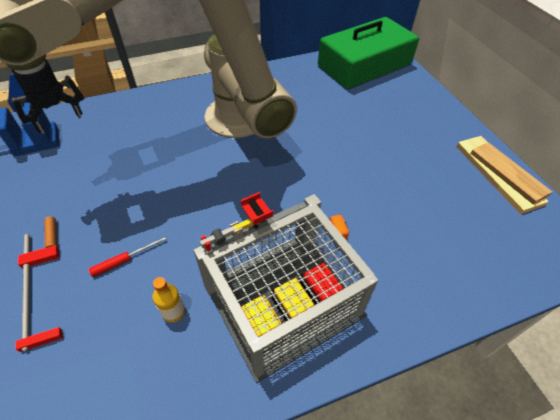

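View pics/top0.png

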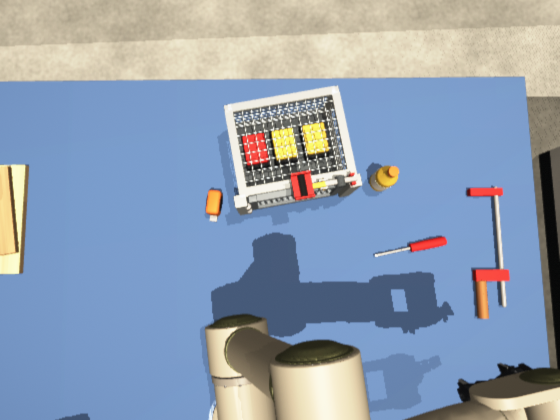

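The two views show the cage at top-view columns 225–360 and rows 88–212. The red pad is near (302,185) in the top view and (256,208) in the scene view. The catch is near (355,180) in the top view, with the bottle to the right of the cage and the tape to its left.

```bash
cat > h.py <<'E'
import numpy as np, cv2
from rig import ctrl, viewer
def ray(n,uv):
    c=viewer.camera_info(n);R,t=c['R'],c['t']
    d=R.T@np.array([(uv[0]-c['cx'])/c['fx'],(uv[1]-c['cy'])/c['fy'],1]);return -R.T@t,d
def onz(n,uv,z):
    o,d=ray(n,uv);return o+d*(z-o[2])/d[2]
def tri(a,b):
    A=np.zeros((3,3));B=np.zeros(3)
    for n,uv in(("scene",a),("top",b)):
        o,d=ray(n,uv);d/=np.linalg.norm(d);P=np.eye(3)-np.outer(d,d);A+=P;B+=P@o
    return np.linalg.solve(A,B)
def proj(n,X):
    c=viewer.camera_info(n);p=c['R']@np.asarray(X,float)+c['t'];return np.array([c['fx']*p[0]/p[2]+c['cx'],c['fy']*p[1]/p[2]+c['cy']])
def red(im):
    h=cv2.cvtColor(im,cv2.COLOR_BGR2HSV);return cv2.inRange(h,(0,170,90),(6,255,255))|cv2.inRange(h,(174,170,90),(180,255,255))
E
python3 - <<'E'
from h import *
for n in("scene","top"):
    im=cv2.imread(f"pics/{n}0.png");k,l,s,c=cv2.connectedComponentsWithStats(red(im))
    for i in range(1,k):
        if s[i,4]>4: print(n,s[i],c[i].round(1))
a=cv2.imread("pics/scene0.png")[180:280,185:385];b=cv2.imread("pics/top0.png")[80:220,215:415]
cv2.imwrite("pics/c0.png",np.vstack([cv2.resize(x,None,fx=4 if 0 else 3.2,fy=3.2,interpolation=cv2.INTER_CUBIC) for x in(a,b)])[:600*2])
cv2.imwrite("pics/c0.png",np.vstack([cv2.resize(x,None,fx=2.5,fy=2.5,interpolation=cv2.INTER_CUBIC) for x in(a,b)]))
E
```

```text
scene [241 192  32  32 478] [256.2 208.5]
scene [202 236   3   3   8] [202.9 236.9]
scene [205 242   6   9  37] [207.5 245.8]
scene [ 18 245  40  22 499] [ 38.4 255.8]
scene [ 89 252  41  24 371] [108.5 263.8]
scene [319 263   6   5  22] [321.6 264.8]
scene [310 267   8   6  29] [313.4 269.2]
scene [322 267  10   9  55] [326.5 271.2]
scene [303 271   6   6  22] [305.5 273.6]
scene [313 271  12  10  69] [318.4 275.8]
scene [306 276  10  10  57] [310.1 280.4]
scene [329 276  10   9  56] [333.3 280.1]
scene [320 280  12  11  73] [325.1 284.7]
scene [312 285  10  10  58] [316.6 289.4]
scene [335 285   8   6  31] [338.8 287.5]
scene [326 289  10   7  41] [330.5 292.1]
scene [318 294   8   7  34] [321.8 297. ]
scene [ 16 328  45  23 501] [ 38.5 339. ]
top [257 133   8   8  47] [260.3 136.1]
top [248 134   8   8  49] [251.4 137.6]
top [242 136   5   7  26] [243.8 139. ]
top [250 143   8   8  47] [253.2 146.8]
top [259 142   7   8  44] [261.8 145.2]
top [243 145   5   8  27] [245.3 148.4]
top [261 151   7   8  43] [263.8 154.4]
top [251 152   8   8  47] [254.7 155.9]
top [245 154   5   8  28] [246.9 157.2]
top [262 160   6   3  12] [264.7 161.2]
top [247 163   3   3   7] [248.3 164. ]
top [253 162   7   3  18] [255.7 162.8]
top [291 171  24  29 366] [301.7 185.2]
top [350 174   4   2   7] [351.3 174.4]
top [351 182   4   3  10] [352.5 183. ]
top [469 188  33   8 226] [484.7 191.8]
top [410 237  37  14 294] [427.9 243.5]
top [475 269  34  13 356] [491.  274.8]
```

View pics/c0.png

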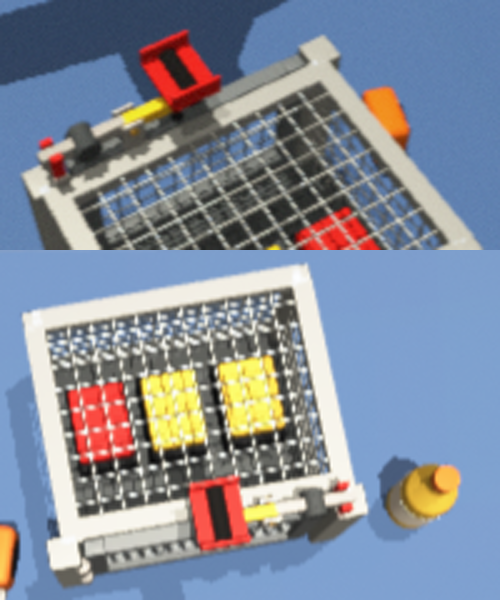

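The crop shows the rib near scene (257,207.6) and top (302.2,186). The cage's far top corners are at top (225,106) and (338,86).

Run:
```python
from h import *
im={n:cv2.imread(f"pics/{n}0.png") for n in("scene","top")}
m={}
for n,bx in(("scene",(241,192,32,32)),("top",(291,171,24,29))):
    x,y,w,h=bx; g=im[n][y:y+h,x:x+w].max(2)<70
    k=np.zeros(im[n].shape[:2],np.uint8);r=red(im[n])[y:y+h,x:x+w]
    hull=cv2.convexHull(cv2.findNonZero(r));f=np.zeros(r.shape,np.uint8);cv2.fillConvexPoly(f,hull,1)
    k_,l,s,c=cv2.connectedComponentsWithStats((g&(f>0)).astype(np.uint8));i=1+s[1:,4].argmax()
    m[n]=c[i]+[x,y];print(n,"rib",m[n],s[i])
X=tri(m["scene"],m["top"]);print("rib",X,proj("scene",X)-m["scene"],proj("top",X)-m["top"])
# yaw: cage far corners, and rail line
top={}
for nm,uv in dict(FL=(225,105.5),FR=(338.3,86.3),catchb=(351.3,174.4),catchf=(352.5,183)).items():
    print(nm,onz("top",uv,208 if 'catch' in nm else 175))
print("sc FL corner", onz("scene",(315,198),175), onz("scene",(373,279),175))
cb=tri((202.9,236.9),(352.5,183));print("catch front lip?",cb, "back?",tri((207.5,245.8),(351.3,174.4)))
ye=lambda a:cv2.inRange(cv2.cvtColor(a,cv2.COLOR_BGR2HSV),(22,150,120),(34,255,255))
for n,(x0,y0,x1,y1) in dict(scene=(225,215,260,245),top=(308,172,345,200)).items():
    p=cv2.findNonZero(ye(im[n])[y0:y1,x0:x1]).reshape(-1,2)+[x0,y0];print(n,"yellow",len(p),p.mean(0),p.min(0),p.max(0))
    m[n]=p.mean(0)
print(tri(m["scene"],m["top"]))
```

```text
scene rib [255.03030303 206.6969697 ] [ 8  7 14 16 99]
top rib [302.08695652 184.55652174] [  7   4   9  21 115]
rib [ 595.19732488 -121.66249194  244.93108622] [ 1.18002944 -0.01885578] [1.0520576  0.31768192]
FL [808.61787567  61.52925121 175.        ]
FR [ 855.10157072 -220.64769687  175.        ]
catchb [ 625.18865953 -238.66357807  208.        ]
catchf [ 604.64559765 -240.7597289   208.        ]
sc FL corner [565.58090528  33.51714136 175.        ] [803.00562556  56.77868704 175.        ]
catch front lip? [ 604.5018466  -242.50766223  206.82134987] back? [ 626.14735418 -240.02987443  202.71444703]
scene yellow 81 [242.55555556 223.97530864] [234 220] [251 228]
top yellow 12 [317.  185.5] [313 182] [322 188]
[ 600.23699151 -156.65870065  206.21642233]
```

Run:
```python
from h import *
im=cv2.imread("pics/top0.png");S=cv2.cvtColor(im,cv2.COLOR_BGR2HSV)[...,1].astype(float)
for n in("scene","top"): c=viewer.camera_info(n);print(n,"cam",(-c['R'].T@c['t']).round())
def edge(p,q,nout,hw=6,N=40):
    p,q,nout=map(lambda a:np.array(a,float),(p,q,nout));nout/=np.linalg.norm(nout);out=[]
    ts=np.arange(-hw,hw+.01,.25)
    for f in np.linspace(0.1,.9,N):
        c=p+f*(q-p);pts=(c+ts[:,None]*nout).astype(np.float32)
        v=cv2.remap(S.astype(np.float32),pts[:,0][None],pts[:,1][None],cv2.INTER_LINEAR)[0]
        th=(v[:4].mean()+v[-4:].mean())/2
        i=np.where((v[:-1]<90)&(v[1:]>=90))[0]
        if len(i): out.append(pts[i[-1]])
    W=np.array([onz("top",o,175)[:2] for o in out])
    vx,vy,x,y=cv2.fitLine(W.astype(np.float32),cv2.DIST_HUBER,0,.1,.01).ravel()
    r=abs((W-[x,y])@[-vy,vx]);print(len(out),"dir",vx,vy,"pt",x,y,"med res",np.median(r));return np.array([vx,vy]),np.array([x,y])
far=edge((225,105.5),(338,86.5),(-.15,-1))
left=edge((225,106),(237,200),(-1,.13))
right=edge((338.5,87),(360,178),(1,-.2))
def X(a,b):
    t=np.linalg.solve(np.c_[a[0],-b[0]],b[1]-a[1]);return a[1]+t[0]*a[0]
FL,FR=X(far,left),X(far,right);print("FL",FL,"FR",FR,np.linalg.norm(FL-FR))
for nm,d in(("far",far[0]),("left",left[0]),("right",right[0])):
    a=np.arctan2(d[1],d[0]);a=(a+np.pi/4)%(np.pi/2)-np.pi/4;print(nm,"yaw",a)
```

```text
scene cam [1086. -267.  890.]
top cam [ 429.  -40. 1210.]
40 dir 0.16804966 -0.9857785 pt 837.50415 -74.51657 med res 0.21769644943534078
40 dir 0.9858592 0.1675758 pt 683.13 47.091896 med res 0.18698726211443162
40 dir 0.98578334 0.16802156 pt 736.6341 -243.2005 med res 0.18915014806451813
FL [813.0095   69.16875] FR [ 862.6003  -221.73024] 295.09567
far yaw 0.1688509
left yaw 0.16837019
right yaw 0.16882235
```

Run:
```python
from h import *
from scipy.spatial.transform import Rotation as Ro
s=ctrl.sense();q=s['ee_rot'];R=Ro.from_quat(q,scalar_first=True).as_matrix();print(R.round(3))
print("yaw tool y",np.degrees(np.arctan2(R[1,1],R[0,1])),"yaw tool z",np.degrees(np.arctan2(R[1,2],R[0,2])))
for n in("scene","top"):
    im=cv2.imread(f"pics/{n}0.png");k,l,st,c=cv2.connectedComponentsWithStats(red(im));i=1+max(range(k-1),key=lambda i:st[i+1,4] if abs(c[i+1]-((256.2,208.5) if n=="scene" else (301.7,185.2))).max()<3 else 0)
    h=cv2.convexHull(cv2.findNonZero((l==i).astype(np.uint8)));print(n,cv2.approxPolyDP(h,2,True).reshape(-1,2).tolist(),cv2.minAreaRect(h))
```

```text
[[-0.     0.336 -0.942]
 [ 0.001 -0.942 -0.336]
 [-1.    -0.001 -0.   ]]
yaw tool y -70.36045334361039 yaw tool z -160.36046892235927
scene [[272, 214], [254, 223], [243, 208], [241, 200], [259, 192], [272, 210]] ((256.4999694824219, 207.4999542236328), (30.231159210205078, 23.020057678222656), 56.3099365234375)
top [[314, 195], [296, 199], [291, 175], [310, 171]] ((302.12164306640625, 184.729736328125), (26.797035217285156, 20.05667495727539), 80.53767395019531)
```

Run:
```python
from h import *
P=[]
for nm,a,b in(("nearL",(259.2,191.7),(295.7,199.4)),("nearR",(240.7,199.8),(314.4,195.2)),("farL",(272.3,210),(290.6,174.7)),("farR",(254,219),(310.3,170.6))):
    X=tri(a,b);P.append(X);print(nm,X.round(1),(proj("scene",X)-a).round(1),(proj("top",X)-b).round(1))
print(np.mean(P,0))
```

```text
nearL [ 561.8 -103.6  249.4] [-0.1  0. ] [-0.1 -0. ]
nearR [ 570.4 -146.8  249.9] [ 0.4 -0. ] [0.4 0.1]
farL [618.1 -93.8 248.7] [ 0.1 -0. ] [0.1 0. ]
farR [ 627.1 -137.7  249.3] [-0.3  0. ] [-0.2 -0.1]
[ 594.31528761 -120.46511466  249.3133709 ]
```

Emit:
carry_out(targets=[{"x":0.02,"y":0.02,"z":0.05,"hand":-1},{"x":0.06,"y":0.05,"z":0.085,"hand":-1},{"x":0.1,"y":0.085,"z":0.085,"hand":-1},{"x":0.14,"y":0.12,"z":0.085,"hand":-1},{"x":0.18,"y":0.155,"z":0.085,"hand":-1}])

```text
invalid input at $.targets[0]: expected keys x, y, z, ax, ay, az, hand
```

Emit:
carry_out(targets=[{"x":0.02,"y":0.02,"z":0.03,"ax":0,"ay":0,"az":0.1,"hand":-1},{"x":0.05,"y":0.045,"z":0.06,"ax":0,"ay":0,"az":0.2,"hand":-1},{"x":0.085,"y":0.075,"z":0.07,"ax":0,"ay":0,"az":0.3,"hand":-1},{"x":0.12,"y":0.105,"z":0.07,"ax":0,"ay":0,"az":0.4,"hand":-1},{"x":0.155,"y":0.14,"z":0.07,"ax":0,"ay":0,"az":0.5,"hand":-1}])

```text
time_s: 0.72
eef_pos: [332.3, -353.4, 301.1]
ee_rot: [-0.29, -0.645, -0.29, 0.645]
force: [0.7, -0.8, 0.2]
grip_width: -0.004
```

Emit:
carry_out(targets=[{"x":0.035,"y":0.03,"z":0,"ax":0,"ay":0,"az":0.1,"hand":-1},{"x":0.07,"y":0.06,"z":0,"ax":0,"ay":0,"az":0.2,"hand":-1},{"x":0.105,"y":0.09,"z":0,"ax":0,"ay":0,"az":0.3,"hand":-1},{"x":0.14,"y":0.12,"z":0,"ax":0,"ay":0,"az":0.4,"hand":-1},{"x":0.175,"y":0.155,"z":0,"ax":0,"ay":0,"az":0.5,"hand":-1}])

```text
time_s: 1.35
eef_pos: [507.4, -198.4, 300.9]
ee_rot: [-0.44, -0.553, -0.441, 0.553]
force: [-1.0, -0.0, 0.7]
grip_width: 0.001
```

Emit:
carry_out(targets=[{"x":0.03,"y":0.025,"z":0,"ax":0,"ay":0,"az":0.1,"hand":-1},{"x":0.055,"y":0.05,"z":0,"ax":0,"ay":0,"az":0.2,"hand":-1},{"x":0.075,"y":0.068,"z":0,"ax":0,"ay":0,"az":0.3,"hand":-1},{"x":0.085,"y":0.076,"z":0,"ax":0,"ay":0,"az":0.397,"hand":-1},{"x":0.088,"y":0.0785,"z":0,"ax":0,"ay":0,"az":0.397,"hand":-1}])

```text
time_s: 1.98
eef_pos: [594.7, -120.5, 300.7]
ee_rot: [0.54, 0.456, 0.541, -0.456]
force: [-0.6, -0.3, -0.7]
grip_width: 0.0
```

Run:
```python
from h import *
s=ctrl.sense();print(s['time_s'],s['eef_pos'],s['ee_rot'],s['force'],s['joints'].round(2),s['grip_width'])
a=viewer.capture("scene")[120:270,180:380];b=viewer.capture("top")[100:250,220:420]
cv2.imwrite("pics/c1.png",np.hstack([cv2.resize(x,None,fx=2,fy=2,interpolation=cv2.INTER_CUBIC) for x in(a,b)]))
```

```text
1.975 [ 594.70096263 -120.46388271  300.71554   ] [ 0.54007656  0.45590772  0.5407545  -0.45612502] [-0.6253803  -0.32622196 -0.67512085] [-0.39  0.47  1.1  -0.    1.58 -0.56] 0.00021958892968405806
```

View pics/c1.png

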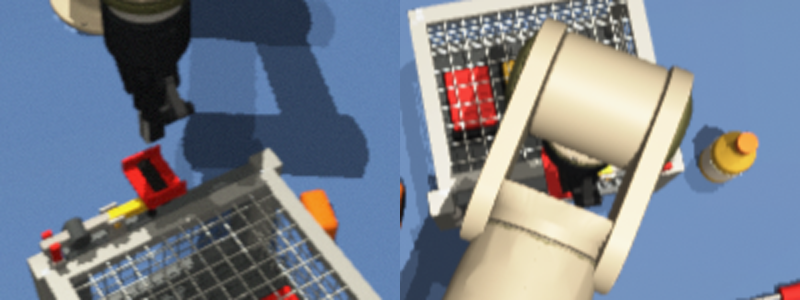

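Scene view: the closed tips are near crop (150,135), directly over the red pad. I'll descend and feel for the rib, expected at about z 240.

Emit:
carry_out(targets=[{"x":0,"y":0,"z":-0.015,"ax":0,"ay":0,"az":0,"hand":-1},{"x":0,"y":0,"z":-0.03,"ax":0,"ay":0,"az":0,"hand":-1},{"x":0,"y":0,"z":-0.043,"ax":0,"ay":0,"az":0,"hand":-1},{"x":0,"y":0,"z":-0.05,"ax":0,"ay":0,"az":0,"hand":-1},{"x":0,"y":0,"z":-0.053,"ax":0,"ay":0,"az":0,"hand":-1}])

```text
time_s: 2.7
eef_pos: [594.4, -121.0, 247.9]
ee_rot: [0.54, 0.456, 0.54, -0.456]
force: [0.1, -0.8, -0.3]
grip_width: 0.001
```

Emit:
carry_out(targets=[{"x":0,"y":0,"z":-0.001,"ax":0,"ay":0,"az":0,"hand":-1},{"x":0,"y":0,"z":-0.0015,"ax":0,"ay":0,"az":0,"hand":-1},{"x":0,"y":0,"z":-0.002,"ax":0,"ay":0,"az":0,"hand":-1},{"x":0,"y":0,"z":-0.002,"ax":0,"ay":0,"az":0,"hand":-1}])

```text
time_s: 3.2
eef_pos: [594.5, -121.0, 246.4]
ee_rot: [0.541, 0.456, 0.54, -0.456]
force: [0.7, 0.2, 0.9]
grip_width: -0.001
```

Emit:
carry_out(targets=[{"x":0,"y":0,"z":-0.001,"ax":0,"ay":0,"az":0,"hand":-1},{"x":0,"y":0,"z":-0.002,"ax":0,"ay":0,"az":0,"hand":-1},{"x":0,"y":0,"z":-0.003,"ax":0,"ay":0,"az":0,"hand":-1},{"x":0,"y":0,"z":-0.003,"ax":0,"ay":0,"az":0,"hand":-1}])

```text
time_s: 3.7
eef_pos: [594.4, -120.9, 243.2]
ee_rot: [0.54, 0.456, 0.54, -0.456]
force: [0.3, -0.3, -0.0]
grip_width: 0.004
```

Emit:
carry_out(targets=[{"x":0,"y":0,"z":-0.001,"ax":0,"ay":0,"az":0,"hand":-1},{"x":0,"y":0,"z":-0.002,"ax":0,"ay":0,"az":0,"hand":-1},{"x":0,"y":0,"z":-0.002,"ax":0,"ay":0,"az":0,"hand":-1}])

```text
time_s: 4.08
eef_pos: [594.4, -121.0, 241.2]
ee_rot: [0.54, 0.456, 0.54, -0.456]
force: [-0.3, 0.1, 0.1]
grip_width: 0.003
```

Emit:
carry_out(targets=[{"x":0,"y":0,"z":-0.001,"ax":0,"ay":0,"az":0,"hand":-1},{"x":0,"y":0,"z":-0.002,"ax":0,"ay":0,"az":0,"hand":-1},{"x":0,"y":0,"z":-0.002,"ax":0,"ay":0,"az":0,"hand":-1}])

```text
time_s: 4.45
eef_pos: [594.4, -121.0, 239.3]
ee_rot: [0.54, 0.456, 0.54, -0.456]
force: [0.1, -0.7, -0.2]
grip_width: -0.001
```

Emit:
carry_out(targets=[{"x":0,"y":0,"z":-0.001,"ax":0,"ay":0,"az":0,"hand":-1},{"x":0,"y":0,"z":-0.002,"ax":0,"ay":0,"az":0,"hand":-1},{"x":0,"y":0,"z":-0.002,"ax":0,"ay":0,"az":0,"hand":-1}])

```text
time_s: 4.82
eef_pos: [594.5, -120.5, 237.7]
ee_rot: [0.54, 0.456, 0.541, -0.456]
force: [-0.6, 4.9, 5.1]
grip_width: -0.001
```

Contact is at about z 238.5, so the rib is about 31 above the tail point. The lateral force is friction as the rib tips towards the hinge, so I'll follow that arc while pressing.

Emit:
carry_out(targets=[{"x":-0.0003,"y":0.0015,"z":-0.0005,"ax":0,"ay":0,"az":0,"hand":-1},{"x":-0.0004,"y":0.0023,"z":-0.0015,"ax":0,"ay":0,"az":0,"hand":-1},{"x":-0.0004,"y":0.0025,"z":-0.002,"ax":0,"ay":0,"az":0,"hand":-1}])

```text
time_s: 5.2
eef_pos: [594.1, -118.6, 235.1]
ee_rot: [0.54, 0.456, 0.54, -0.456]
force: [1.1, 0.0, 2.4]
grip_width: 0.0
```

Emit:
carry_out(targets=[{"x":-0.0001,"y":0.0007,"z":-0.001,"ax":0,"ay":0,"az":0,"hand":-1},{"x":-0.0002,"y":0.0014,"z":-0.002,"ax":0,"ay":0,"az":0,"hand":-1},{"x":-0.0002,"y":0.0014,"z":-0.002,"ax":0,"ay":0,"az":0,"hand":-1}])

```text
time_s: 5.58
eef_pos: [593.8, -117.1, 233.1]
ee_rot: [0.54, 0.456, 0.54, -0.456]
force: [-0.1, -0.8, 1.2]
grip_width: 0.0
```

Force is down to 1–2 N (the bar's weight), so the lever is moving. I'll continue.

Emit:
carry_out(targets=[{"x":-0.0001,"y":0.0006,"z":-0.001,"ax":0,"ay":0,"az":0,"hand":-1},{"x":-0.0002,"y":0.0012,"z":-0.002,"ax":0,"ay":0,"az":0,"hand":-1},{"x":-0.0002,"y":0.0012,"z":-0.002,"ax":0,"ay":0,"az":0,"hand":-1}])

```text
time_s: 5.95
eef_pos: [593.6, -115.8, 231.2]
ee_rot: [0.54, 0.456, 0.541, -0.456]
force: [1.0, -1.6, 1.8]
grip_width: 0.002
```

Emit:
carry_out(targets=[{"x":-0.0001,"y":0.0005,"z":-0.001,"ax":0,"ay":0,"az":0,"hand":-1},{"x":-0.0002,"y":0.001,"z":-0.002,"ax":0,"ay":0,"az":0,"hand":-1},{"x":-0.0002,"y":0.001,"z":-0.002,"ax":0,"ay":0,"az":0,"hand":-1}])

```text
time_s: 6.32
eef_pos: [593.4, -114.8, 229.2]
ee_rot: [0.54, 0.456, 0.54, -0.456]
force: [-0.4, -0.8, 1.6]
grip_width: 0.002
```

Emit:
carry_out(targets=[{"x":-0.0001,"y":0.0005,"z":-0.001,"ax":0,"ay":0,"az":0,"hand":-1},{"x":-0.0001,"y":0.0007,"z":-0.0015,"ax":0,"ay":0,"az":0,"hand":-1},{"x":-0.0001,"y":0.0007,"z":-0.0015,"ax":0,"ay":0,"az":0,"hand":-1}])

```text
time_s: 6.7
eef_pos: [593.3, -114.1, 227.7]
ee_rot: [0.54, 0.456, 0.541, -0.456]
force: [-0.4, -0.3, 1.5]
grip_width: 0.001
```

Emit:
carry_out(targets=[{"x":-0.0001,"y":0.0004,"z":-0.001,"ax":0,"ay":0,"az":0,"hand":-1},{"x":-0.0001,"y":0.0006,"z":-0.0015,"ax":0,"ay":0,"az":0,"hand":-1},{"x":-0.0001,"y":0.0006,"z":-0.0015,"ax":0,"ay":0,"az":0,"hand":-1}])

```text
time_s: 7.08
eef_pos: [593.2, -113.4, 226.2]
ee_rot: [0.54, 0.456, 0.541, -0.456]
force: [-1.3, -0.2, 1.7]
grip_width: 0.001
```

Emit:
carry_out(targets=[{"x":0,"y":0.0003,"z":-0.0005,"ax":0,"ay":0,"az":0,"hand":-1},{"x":0,"y":0.0004,"z":-0.001,"ax":0,"ay":0,"az":0,"hand":-1},{"x":0,"y":0.0004,"z":-0.001,"ax":0,"ay":0,"az":0,"hand":-1}])

```text
time_s: 7.45
eef_pos: [593.2, -113.0, 225.2]
ee_rot: [0.54, 0.456, 0.541, -0.456]
force: [-1.0, 0.1, 2.9]
grip_width: 0.002
```

Emit:
carry_out(targets=[{"x":0,"y":0.0001,"z":-0.0003,"ax":0,"ay":0,"az":0,"hand":-1},{"x":0,"y":0.0002,"z":-0.0005,"ax":0,"ay":0,"az":0,"hand":-1},{"x":0,"y":0.0002,"z":-0.0005,"ax":0,"ay":0,"az":0,"hand":-1}])

```text
time_s: 7.82
eef_pos: [593.2, -112.9, 224.8]
ee_rot: [0.54, 0.456, 0.54, -0.456]
force: [-2.5, 1.8, 3.9]
grip_width: -0.002
```

Emit:
carry_out(targets=[{"x":0,"y":0.0001,"z":-0.0002,"ax":0,"ay":0,"az":0,"hand":-1},{"x":0,"y":0.0001,"z":-0.0004,"ax":0,"ay":0,"az":0,"hand":-1},{"x":0,"y":0.0001,"z":-0.0004,"ax":0,"ay":0,"az":0,"hand":-1}])

```text
time_s: 8.2
eef_pos: [593.2, -112.8, 224.5]
ee_rot: [0.54, 0.456, 0.54, -0.456]
force: [-3.4, 1.3, 4.9]
grip_width: -0.001
```

Emit:
carry_out(targets=[{"x":0,"y":0.0001,"z":-0.0003,"ax":0,"ay":0,"az":0,"hand":-1},{"x":0,"y":0.0002,"z":-0.0005,"ax":0,"ay":0,"az":0,"hand":-1},{"x":0,"y":0.0002,"z":-0.0005,"ax":0,"ay":0,"az":0,"hand":-1}])

```text
time_s: 8.57
eef_pos: [593.2, -112.7, 224.3]
ee_rot: [0.541, 0.456, 0.54, -0.456]
force: [-3.7, 1.3, 6.8]
grip_width: 0.001
```

Run:
```python
from h import *
for i in range(4):
    a=viewer.capture("scene");s=ctrl.sense();print(s['time_s'],s['eef_pos'],s['force'],s['wrist_torque'])
cv2.imwrite("pics/c2.png",cv2.resize(a[170:270,190:310],None,fx=5,fy=5,interpolation=cv2.INTER_CUBIC))
```

```text
8.625 [ 593.22456291 -112.66074648  224.25167796] [-3.2902977   1.56801242  6.08208171] [ 0.27884854  0.64727306 -0.06406185]
8.675 [ 593.25200864 -112.70097746  224.30396685] [-4.84387375  2.03060638  5.91007049] [ 0.2775268   0.6168143  -0.00337799]
8.725 [ 593.23298104 -112.67321517  224.29119562] [-3.7748574   2.07018062  6.89885429] [ 0.29034875  0.64933567 -0.03656919]
8.775 [ 593.23463061 -112.70585641  224.29835274] [-3.94833868  1.67753072  6.47563557] [ 0.31964729  0.66136932 -0.02479795]
```

View pics/c2.png

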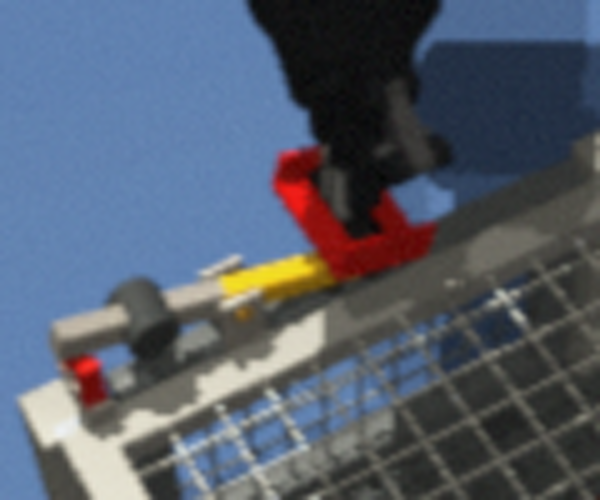

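The bar stands clear of the lips (bar end near crop (70,340), above the red lip at (85,380)). The stop is felt, at about 8 N/mm. I'll tabulate the swing arc about the hinge at (572, 10.6).

Run:
```python
import numpy as np
th0=np.arctan2(-123.3,21.2);r=np.hypot(123.3,21.2)
P=lambda a:r*np.array([np.cos(th0-a),np.sin(th0-a)])
calls=[[.01,.025,.045,.07,.1]]+[[a0+.04*k for k in range(1,6)] for a0 in np.arange(.1,1.5,.2)]
a0=0
for c in calls:
    print(f"{a0:.2f}->",[tuple((np.round((P(a)-P(a0))/1000,4)).tolist()+[round(a0-a,3)]) for a in c]);a0=c[-1]
```

```text
0.00-> [(-0.0012, -0.0002, -0.01), (-0.0031, -0.0005, -0.025), (-0.0056, -0.0008, -0.045), (-0.0087, -0.0012, -0.07), (-0.0124, -0.0015, -0.1)]
0.10-> [(-0.005, -0.0003, np.float64(-0.04)), (-0.01, -0.0003, np.float64(-0.08)), (-0.015, -0.0002, np.float64(-0.12)), (-0.02, 0.0002, np.float64(-0.16)), (-0.025, 0.0007, np.float64(-0.2))]
0.30-> [(-0.0049, 0.0007, np.float64(-0.04)), (-0.0099, 0.0017, np.float64(-0.08)), (-0.0147, 0.0028, np.float64(-0.12)), (-0.0196, 0.0042, np.float64(-0.16)), (-0.0243, 0.0057, np.float64(-0.2))]
0.50-> [(-0.0047, 0.0017, np.float64(-0.04)), (-0.0093, 0.0036, np.float64(-0.08)), (-0.0139, 0.0057, np.float64(-0.12)), (-0.0183, 0.008, np.float64(-0.16)), (-0.0227, 0.0104, np.float64(-0.2))]
0.70-> [(-0.0043, 0.0026, np.float64(-0.04)), (-0.0084, 0.0054, np.float64(-0.08)), (-0.0125, 0.0083, np.float64(-0.12)), (-0.0164, 0.0115, np.float64(-0.16)), (-0.0202, 0.0147, np.float64(-0.2))]
0.90-> [(-0.0037, 0.0034, np.float64(-0.04)), (-0.0072, 0.007, np.float64(-0.08)), (-0.0106, 0.0107, np.float64(-0.12)), (-0.0138, 0.0145, np.float64(-0.16)), (-0.0169, 0.0184, np.float64(-0.2))]
1.10-> [(-0.0029, 0.0041, np.float64(-0.04)), (-0.0057, 0.0083, np.float64(-0.08)), (-0.0082, 0.0125, np.float64(-0.12)), (-0.0106, 0.0169, np.float64(-0.16)), (-0.0129, 0.0214, np.float64(-0.2))]
1.30-> [(-0.002, 0.0046, np.float64(-0.04)), (-0.0039, 0.0092, np.float64(-0.08)), (-0.0056, 0.0139, np.float64(-0.12)), (-0.0071, 0.0187, np.float64(-0.16)), (-0.0084, 0.0235, np.float64(-0.2))]
```

Emit:
carry_out(targets=[{"x":0,"y":0,"z":-0.0003,"ax":0,"ay":0,"az":0,"hand":-1},{"x":0,"y":0,"z":-0.0006,"ax":0,"ay":0,"az":0,"hand":-1},{"x":0,"y":0,"z":-0.0006,"ax":0,"ay":0,"az":0,"hand":-1}])

```text
time_s: 9.15
eef_pos: [593.2, -112.6, 224.0]
ee_rot: [0.541, 0.456, 0.54, -0.456]
force: [-3.4, 2.7, 8.5]
grip_width: -0.001
```

Emit:
carry_out(targets=[{"x":-0.0008,"y":-0.0001,"z":0,"ax":0,"ay":0,"az":-0.006,"hand":-1},{"x":-0.0019,"y":-0.0003,"z":0,"ax":0,"ay":0,"az":-0.015,"hand":-1},{"x":-0.0031,"y":-0.0005,"z":0,"ax":0,"ay":0,"az":-0.025,"hand":-1}])

```text
time_s: 9.52
eef_pos: [590.9, -113.0, 224.2]
ee_rot: [0.536, 0.463, 0.534, -0.462]
force: [-0.7, 3.0, 7.1]
grip_width: 0.0
```

Emit:
carry_out(targets=[{"x":-0.0012,"y":-0.0002,"z":-0.0001,"ax":0,"ay":0,"az":-0.01,"hand":-1},{"x":-0.0025,"y":-0.0003,"z":-0.0002,"ax":0,"ay":0,"az":-0.02,"hand":-1},{"x":-0.0043,"y":-0.0006,"z":-0.0002,"ax":0,"ay":0,"az":-0.035,"hand":-1},{"x":-0.0068,"y":-0.0008,"z":-0.0002,"ax":0,"ay":0,"az":-0.055,"hand":-1},{"x":-0.0093,"y":-0.001,"z":-0.0002,"ax":0,"ay":0,"az":-0.075,"hand":-1}])

```text
time_s: 10.15
eef_pos: [581.7, -114.0, 224.1]
ee_rot: [0.518, 0.483, 0.516, -0.482]
force: [0.5, 3.7, 8.3]
grip_width: -0.001
```

Run:
```python
from h import *
a=viewer.capture("scene");s=ctrl.sense();print(s['time_s'],s['eef_pos'],s['force'],s['wrist_torque'])
cv2.imwrite("pics/c3.png",cv2.resize(a[170:270,180:320],None,fx=5,fy=5,interpolation=cv2.INTER_CUBIC))
```

```text
10.2 [ 581.34642166 -114.03010843  224.10222823] [-1.21044102  3.3834834   7.89983677] [ 0.51328717  0.1576976  -0.00878562]
```

View pics/c3.png

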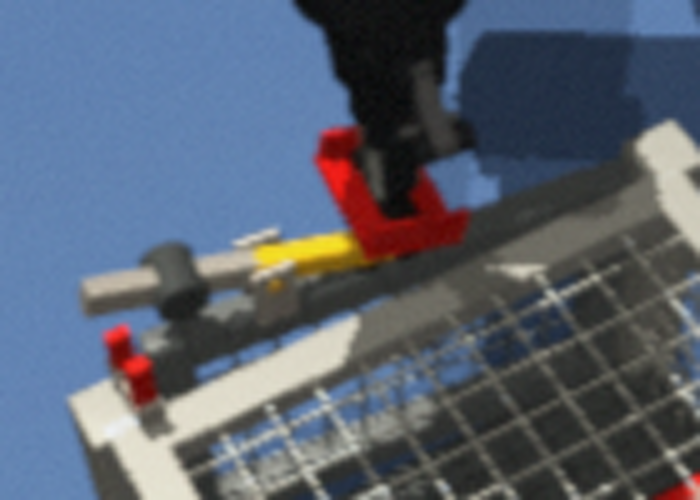

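The picture shows the gate following: the bar end at crop (85,295) is raised and in front of both red lips (near (120,340) and (140,380)). I'll carry on calmly.

Emit:
carry_out(targets=[{"x":-0.004,"y":0,"z":0,"ax":0,"ay":0,"az":-0.032,"hand":-1},{"x":-0.009,"y":0.0002,"z":0,"ax":0,"ay":0,"az":-0.072,"hand":-1},{"x":-0.014,"y":0.0003,"z":0,"ax":0,"ay":0,"az":-0.112,"hand":-1},{"x":-0.0195,"y":0.0007,"z":0,"ax":0,"ay":0,"az":-0.156,"hand":-1},{"x":-0.025,"y":0.0012,"z":0,"ax":0,"ay":0,"az":-0.2,"hand":-1}])

```text
time_s: 10.82
eef_pos: [556.7, -113.2, 224.0]
ee_rot: [0.467, 0.533, 0.465, -0.531]
force: [1.9, 1.1, 6.7]
grip_width: 0.003
```

Emit:
carry_out(targets=[{"x":-0.0049,"y":0.0007,"z":0,"ax":0,"ay":0,"az":-0.04,"hand":-1},{"x":-0.0099,"y":0.0017,"z":0,"ax":0,"ay":0,"az":-0.08,"hand":-1},{"x":-0.0147,"y":0.0028,"z":0,"ax":0,"ay":0,"az":-0.12,"hand":-1},{"x":-0.0196,"y":0.0042,"z":0,"ax":0,"ay":0,"az":-0.16,"hand":-1},{"x":-0.0243,"y":0.0057,"z":0,"ax":0,"ay":0,"az":-0.2,"hand":-1}])

```text
time_s: 11.45
eef_pos: [532.4, -107.5, 224.0]
ee_rot: [0.411, 0.577, 0.409, -0.575]
force: [2.6, 1.1, 7.3]
grip_width: 0.001
```

Emit:
carry_out(targets=[{"x":-0.0047,"y":0.0017,"z":0,"ax":0,"ay":0,"az":-0.04,"hand":-1},{"x":-0.0093,"y":0.0036,"z":0,"ax":0,"ay":0,"az":-0.08,"hand":-1},{"x":-0.0139,"y":0.0057,"z":0,"ax":0,"ay":0,"az":-0.12,"hand":-1},{"x":-0.0183,"y":0.008,"z":0,"ax":0,"ay":0,"az":-0.16,"hand":-1},{"x":-0.0227,"y":0.0104,"z":0,"ax":0,"ay":0,"az":-0.2,"hand":-1}])

```text
time_s: 12.08
eef_pos: [509.9, -97.1, 224.0]
ee_rot: [0.352, 0.615, 0.35, -0.613]
force: [2.7, 0.9, 6.8]
grip_width: -0.003
```

Emit:
carry_out(targets=[{"x":-0.0043,"y":0.0026,"z":0,"ax":0,"ay":0,"az":-0.04,"hand":-1},{"x":-0.0084,"y":0.0054,"z":0,"ax":0,"ay":0,"az":-0.08,"hand":-1},{"x":-0.0125,"y":0.0083,"z":0,"ax":0,"ay":0,"az":-0.12,"hand":-1},{"x":-0.0164,"y":0.0115,"z":0,"ax":0,"ay":0,"az":-0.16,"hand":-1},{"x":-0.0202,"y":0.0147,"z":0,"ax":0,"ay":0,"az":-0.2,"hand":-1}])

```text
time_s: 12.7
eef_pos: [489.8, -82.4, 224.0]
ee_rot: [0.289, 0.647, 0.287, -0.645]
force: [2.7, 1.4, 6.9]
grip_width: 0.001
```

Emit:
carry_out(targets=[{"x":-0.0037,"y":0.0034,"z":0,"ax":0,"ay":0,"az":-0.04,"hand":-1},{"x":-0.0072,"y":0.007,"z":0,"ax":0,"ay":0,"az":-0.08,"hand":-1},{"x":-0.0106,"y":0.0107,"z":0,"ax":0,"ay":0,"az":-0.12,"hand":-1},{"x":-0.0138,"y":0.0145,"z":0,"ax":0,"ay":0,"az":-0.16,"hand":-1},{"x":-0.0169,"y":0.0184,"z":0,"ax":0,"ay":0,"az":-0.2,"hand":-1}])

```text
time_s: 13.32
eef_pos: [473.1, -64.0, 224.1]
ee_rot: [0.223, 0.673, 0.221, -0.67]
force: [3.1, 1.4, 7.3]
grip_width: -0.002
```

Emit:
carry_out(targets=[{"x":-0.0029,"y":0.0041,"z":0,"ax":0,"ay":0,"az":-0.04,"hand":-1},{"x":-0.0057,"y":0.0083,"z":0,"ax":0,"ay":0,"az":-0.08,"hand":-1},{"x":-0.0082,"y":0.0125,"z":0,"ax":0,"ay":0,"az":-0.12,"hand":-1},{"x":-0.0106,"y":0.0169,"z":0,"ax":0,"ay":0,"az":-0.16,"hand":-1},{"x":-0.0129,"y":0.0214,"z":0,"ax":0,"ay":0,"az":-0.2,"hand":-1}])

```text
time_s: 13.95
eef_pos: [460.3, -42.7, 224.1]
ee_rot: [0.155, 0.692, 0.153, -0.689]
force: [3.8, -0.1, 7.1]
grip_width: -0.003
```

Run:
```python
from h import *
a=viewer.capture("scene");b=viewer.capture("top");s=ctrl.sense();print(s['time_s'],s['eef_pos'],s['force'],s['joints'].round(2))
cv2.imwrite("pics/c4.png",np.hstack([cv2.resize(x,None,fx=2.5,fy=2.5,interpolation=cv2.INTER_CUBIC) for x in(a[130:290,170:330],b[150:310,240:400])]))
```

```text
14.05 [460.06541176 -42.20715876 224.09845267] [3.51804165 2.29759326 6.97268329] [-0.35  0.18  1.69  0.    1.27  0.78]
```

View pics/c4.png

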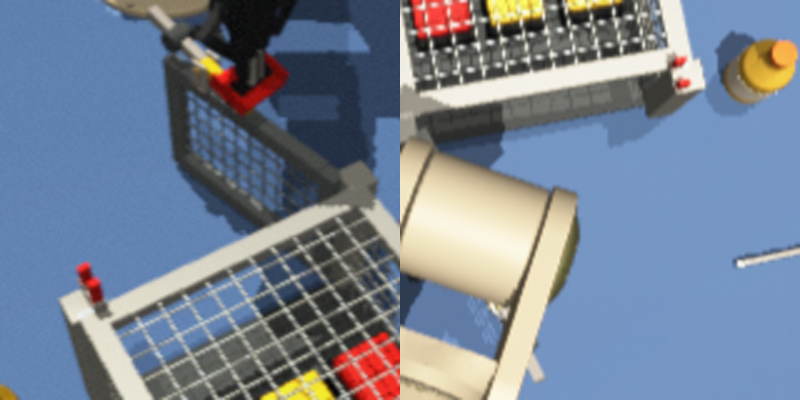

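The gate has swung to about 1.25–1.3 rad, with the tips still in the channel and the bar up. I'll finish the arc and slow to a stop at about 1.58.

Emit:
carry_out(targets=[{"x":-0.002,"y":0.0046,"z":0,"ax":0,"ay":0,"az":-0.04,"hand":-1},{"x":-0.0039,"y":0.0092,"z":0,"ax":0,"ay":0,"az":-0.08,"hand":-1},{"x":-0.0056,"y":0.0139,"z":0,"ax":0,"ay":0,"az":-0.12,"hand":-1},{"x":-0.0071,"y":0.0187,"z":0,"ax":0,"ay":0,"az":-0.16,"hand":-1},{"x":-0.0084,"y":0.0235,"z":0,"ax":0,"ay":0,"az":-0.2,"hand":-1}])

```text
time_s: 14.68
eef_pos: [452.0, -19.3, 224.1]
ee_rot: [0.085, 0.704, 0.083, -0.7]
force: [4.7, 0.0, 7.0]
grip_width: -0.002
```

Emit:
carry_out(targets=[{"x":-0.001,"y":0.004,"z":0,"ax":0,"ay":0,"az":-0.033,"hand":-1},{"x":-0.0017,"y":0.0072,"z":0,"ax":0,"ay":0,"az":-0.058,"hand":-1},{"x":-0.0022,"y":0.0095,"z":0,"ax":0,"ay":0,"az":-0.077,"hand":-1},{"x":-0.0024,"y":0.0106,"z":0,"ax":0,"ay":0,"az":-0.085,"hand":-1},{"x":-0.0024,"y":0.0106,"z":0,"ax":0,"ay":0,"az":-0.085,"hand":-1}])

```text
time_s: 15.3
eef_pos: [449.8, -8.7, 224.2]
ee_rot: [0.055, 0.707, 0.054, -0.703]
force: [5.2, 1.5, 7.4]
grip_width: -0.003
```

Run:
```python
from h import *
a=viewer.capture("scene");s=ctrl.sense();print(s['time_s'],s['eef_pos'],s['force'],s['joints'].round(2))
cv2.imwrite("pics/c5.png",cv2.resize(a[100:260,160:340],None,fx=4,fy=3.7,interpolation=cv2.INTER_CUBIC))
p=s['eef_pos'][:2]-[572,10.6];print(np.hypot(*p),(-80.3-np.degrees(np.arctan2(p[1],p[0]))+360)%360)
for a in(1.4,1.5,1.57,1.6):
  th=.1687-np.pi/2-a;H=np.array([572,10.6]);print(a,[proj("scene",[*(H+d*np.array([np.cos(th),np.sin(th)])),175]).round(1) for d in(0,240)])
```

```text
15.35 [449.83485177  -8.63428038 224.19723207] [4.37207607 0.4720105  6.8016707 ] [-0.28  0.15  1.72  0.    1.26  1.14]
123.67004885572743 90.75252156736354
1.4 [array([307.2, 202.6]), array([245.3, 148.2])]
1.5 [array([307.2, 202.6]), array([252.7, 144.4])]
1.57 [array([307.2, 202.6]), array([258.2, 142.2])]
1.6 [array([307.2, 202.6]), array([260.5, 141.3])]
```

View pics/c5.png

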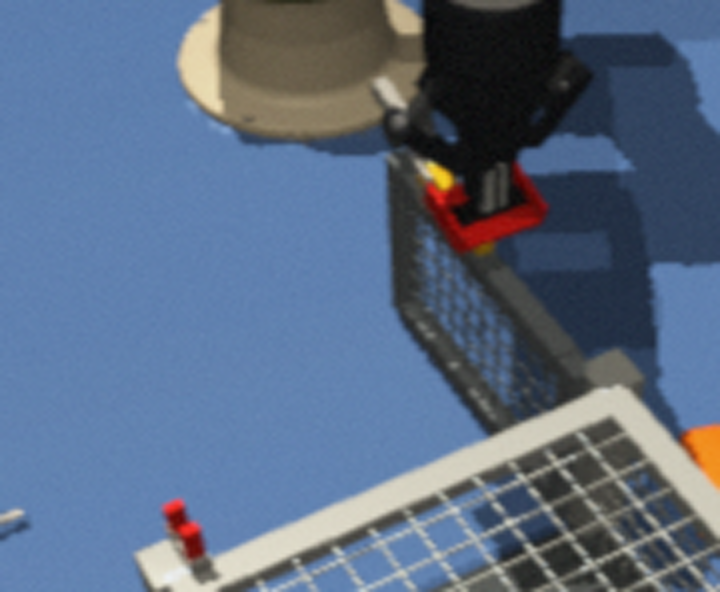

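The free edge of the top rail is at scene pixel about (258,143), which matches a gate angle of about 1.57 rad. I'll let the pad up along its arc, then lift clear.

Emit:
carry_out(targets=[{"x":-0.0005,"y":-0.0001,"z":0.002,"ax":0,"ay":0,"az":0,"hand":-1},{"x":-0.0018,"y":-0.0003,"z":0.005,"ax":0,"ay":0,"az":0,"hand":-1},{"x":-0.0035,"y":-0.0006,"z":0.008,"ax":0,"ay":0,"az":0,"hand":-1},{"x":-0.0055,"y":-0.0009,"z":0.011,"ax":0,"ay":0,"az":0,"hand":-1},{"x":-0.0078,"y":-0.0013,"z":0.0145,"ax":0,"ay":0,"az":0,"hand":-1}])

```text
time_s: 15.98
eef_pos: [440.3, -9.6, 238.0]
ee_rot: [0.055, 0.705, 0.055, -0.705]
force: [3.0, -1.7, 4.4]
grip_width: -0.001
```

Emit:
carry_out(targets=[{"x":0,"y":0,"z":0.006,"ax":0,"ay":0,"az":0,"hand":-1},{"x":0,"y":0,"z":0.02,"ax":0,"ay":0,"az":0,"hand":-1},{"x":0,"y":0,"z":0.045,"ax":0,"ay":0,"az":0,"hand":-1},{"x":0,"y":0,"z":0.075,"ax":0,"ay":0,"az":0,"hand":-1},{"x":0,"y":0,"z":0.1,"ax":0,"ay":0,"az":0,"hand":-1}])

```text
time_s: 16.6
eef_pos: [440.0, -9.5, 339.2]
ee_rot: [-0.055, -0.705, -0.055, 0.705]
force: [0.0, -0.6, 0.2]
grip_width: 0.0
```

Emit:
carry_out(targets=[{"x":0,"y":-0.03,"z":0.02,"ax":0,"ay":0,"az":0,"hand":-1},{"x":0,"y":-0.07,"z":0.03,"ax":0,"ay":0,"az":0,"hand":-1},{"x":0,"y":-0.11,"z":0.03,"ax":0,"ay":0,"az":0,"hand":-1},{"x":0,"y":-0.15,"z":0.03,"ax":0,"ay":0,"az":0,"hand":-1},{"x":0,"y":-0.18,"z":0.03,"ax":0,"ay":0,"az":0,"hand":-1}])

```text
time_s: 17.23
eef_pos: [439.8, -190.9, 368.0]
ee_rot: [-0.054, -0.705, -0.055, 0.705]
force: [0.7, 0.1, 0.8]
grip_width: 0.002
```

Emit:
carry_out(targets=[{"x":0,"y":-0.03,"z":0,"ax":0,"ay":0,"az":0,"hand":-1},{"x":0,"y":-0.06,"z":0,"ax":0,"ay":0,"az":0,"hand":-1},{"x":0,"y":-0.08,"z":0,"ax":0,"ay":0,"az":0,"hand":-1},{"x":0,"y":-0.08,"z":0,"ax":0,"ay":0,"az":0,"hand":-1}])

```text
time_s: 17.73
eef_pos: [440.1, -270.1, 367.4]
ee_rot: [-0.054, -0.705, -0.055, 0.705]
force: [0.1, 0.5, -0.3]
grip_width: 0.001
```

Run:
```python
from h import *
a=viewer.capture("scene");b=viewer.capture("top");s=ctrl.sense();print(s['time_s'],s['eef_pos'],s['force'])
cv2.imwrite("pics/c6.png",np.hstack([cv2.resize(x,None,fx=2,fy=2,interpolation=cv2.INTER_CUBIC) for x in(a[90:360,150:350],b[80:350,200:400])]))
A=cv2.imread("pics/scene0.png");h=lambda i:cv2.inRange(cv2.cvtColor(i,cv2.COLOR_BGR2HSV),(8,150,100),(30,255,255))
for n,(x0,y0,x1,y1),f in(("glue",(145,270,190,330),h),("tape",(330,210,355,240),h),("driver",(80,235,170,280),red)):
    print(n,[np.mean(cv2.findNonZero(f(i)[y0:y1,x0:x1]).reshape(-1,2),0).round(1) for i in(A,a)])
```

```text
17.825 [ 440.31444953 -268.84780169  367.77617955] [-0.51458776  0.14184704 -0.81519945]
glue [array([19.9, 26. ]), array([19.9, 25.9])]
tape [array([ 9.7, 14.6]), array([ 9.7, 14.6])]
driver [array([28.5, 28.8]), array([28.5, 28.8])]
```

View pics/c6.png

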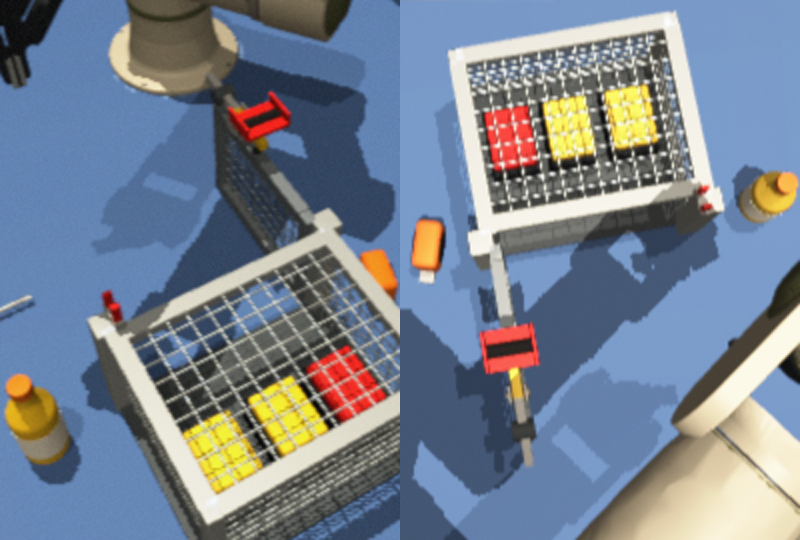

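The gate stands out from the cage front, the lever is level with the bar down, and the bystanders have not moved. One quick numeric check of the gate angle, then I'll hand in.

Run:
```python
from h import *
from rig import finish_job
H=np.array([572,10.6])
for uv,z,d in(((255,254.5),245,133),((264.5,312),205,267)):
    p=onz("top",uv,z)[:2]-H;print(np.hypot(*p),"exp",d,"angle",(.1687-np.pi/2-np.arctan2(p[1],p[0]))%(2*np.pi))
finish_job()
```

```text
133.61065968802865 exp 133 angle 1.572104512394341
264.55468739850363 exp 267 angle 1.5817841131063737
the job is handed in; nothing more can be done
```

The gate stands open at about 1.57–1.58 rad, square to the cage front, and I handed the job in at about 18 s of the 58 s allowed.

**What I did**
- **Finding the pad:** I located the pad and hinge from both cameras. With closed fingertips I touched the pad's rib at about z 238.5, roughly 31 mm above the lever tail.
- **Pressing:** I pressed along the lever's arc to the rubber stop, at about 7–8.5 N against the 18 N limit.
- **Swinging:** I held the pad down and swung the gate in small steps. A picture early in the swing showed the bar raised and clear of the catch lips. Sideways force read about 5 N or less during the swing.
- **Letting go:** I let the pad up along its arc so the bar could drop, then lifted away and moved aside.

**Last checks**
- **Gate angle:** measured from two points in the top view, it came out at 1.572 and 1.582 rad. The distances from the hinge were 134 and 265 mm, against 133 and 267 expected.
- **Bar:** the last picture shows the lever level with the bar back down.
- **Bystanders:** the glue, tape and screwdriver sat at the same pixels as at the start, to within 0.1 px.
- **Contact:** the robot was touching nothing.

**Disagreements**
- A first hinge estimate from the cage's top outline was about 7 mm off in x. I used the pad measurement instead, and the swing matched it.
- There was a brief sideways force of about 5 N at first contact, before I began following the rib towards the hinge.
- The tool still read about 4 N upward near the end of the release, so the bar's last few millimetres of drop may have been quick.

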